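# Fit the tube rotor on the centrifuge's drive and shut the lid

## Robot

A 6-joint arm with a two-finger parallel gripper is mounted at the origin on the work surface. World frame = base frame: x ahead of the robot, y to its left, z up, the work surface at z = 0. Lengths are in mm, angles in rad, forces in N, time in s.
With the tool pointing down it reaches from about 275 to 750 mm from the base axis. Payload 10.2 kg.
Tool frame: the origin (TCP) lies at the very end of the fingers, on their centre line; the grasp point (between the pads) lies 19 mm behind it; z points along the fingers, y is the direction in which the jaws open and shut (so a half turn about z gives the same grasp; the last joint's range is limited). The gripper opens to 88 mm and grips with 3 to 60 N. Pads are 18 mm wide; open, the fingers measure 123 mm over their backs; the gripper's body (75 mm by 187 mm) begins 45 mm behind the grasp point.
Start: joints at [0.911, 0.313, 1.498, -0, 1.331, -0.223], TCP at [222.11, 475.708, 238.72] pointing down, gripper open.
Joint ranges: [-2.94, 2.94], [-0.97, 2.17], [0.19, 2.56], [-1.23, 4.37], [0.02, 3.11], [-2.88, 2.88]. Speed limits (rad/s): [2.39, 2.39, 3.01, 3.14, 3.14, 3.14].

## Interface

Orientations are given as a unit quaternion [x, y, z, w].
In Python, from bench import manip gives the robot as it stands.
- The arm moves only by the shell command python3 -m crank 'ROWS'. ROWS is JSON, one flat list of numbers, 7 for each row, row after row: the turn, a rotation vector about the tool's x, y, z in degrees, then the shift along the tool's x, y, z in mm, then the opening, from 0 (shut) to 1 (fully open). A call has 1 to 12 rows; each row shifts and turns the pose as measured when the row begins, along the tool's axes as they then stand; what a row does not reach is not made up. A row lasts 1/8 s, in which the tool goes at most 62.5 mm and 10.7 degrees, less where a joint would pass 70% of its speed; a pose out of reach is approached as far as the arm can. A call is refused whole if a number of a shift passes 62.5 or a number of a turn 10.7, either way. A call with a gripper value outside its range is refused whole. The fingers move at their own pace and stop on an object; the grip force is fixed at half the most. Time passes only in rows, so rows that do not move let the fingers close. It gives the time, the measured TCP pose, the force and the opening at its end, in the units of the state.
- manip.get_obs(): the state, without advancing time (a new reading comes with each control period).
- manip.grab_frame(name): name is "side" or "top" or "wrist"; returns a dict with "img" (384x512x3 uint8, blue, green, red), "depth" (384x512 float32, mm along the optical axis (not along the pixel's ray), 0 where there is no reading), "camera_matrix" (3x3 intrinsics, pixels), "position" and "rotation" of the camera in the world. Camera axes: x right, y down, z forward; pixel columns grow to the right and rows downward; lengths in mm; the calibration is good to about 2 mm. A picture is of the moment at which its call begins.
- manip.job_done(): hands the job in, once; it reports no verdict.
The state is a dict: "clock": time; "joint_pos": joint angles; "qvel": joint speeds; "joint_torque": joint torques, N m; "tool_pos": TCP position; "tcp_rot": TCP orientation; "contact_force": force on the tool from outside, world axes, zero at the start; "wrist_torque": the same for the moment, N m; "opening": opening from 0.0 (shut) to 1.0 (fully open).
Only numpy, scipy, OpenCV 4.12 (cv2) and the standard library are available. Lean on these libraries where they do the work, as an engineer would, in place of code of your own. Each camera call takes 0.05 s, during which the arm holds its last target. There are 200 camera calls.

## Task

Fit the eight-hole tube rotor onto the drive shaft of the small centrifuge: press it down only lightly while turning it slowly until the drive key finds a slot and it drops fully home, then let go of it and shut the lid without slamming it. Leave the strip rotor and everything else on the bench where it stands.

Things in the scene. Friction and masses are not known exactly. Their poses are not given: they have to be found in the camera images.
- rotor_center (a point): The eight-hole tube rotor (loose, about 0.25 kg): round aluminium dish with eight 12 mm tube holes round a tall ribbed black knob. Point on its axis, half-way up, 33 mm above its underside; z up its axis. Height 66 mm; dish 94 mm across, rim 35 mm above the underside, hollow falling to 30 mm at the knob; knob round, 30 mm across, top at 66 mm.
- rotor_foot (a point): Centre of that rotor's underside: a flat foot 44 mm across with a round bore on the axis, 16 mm wide and 28 mm deep, and two slots 6.5 mm wide and 8 mm deep that cross at right angles at the bore, along this point's x and y axes.
- drive: Centrifuge drive in the middle of its open chamber (124 mm across; floor 8 mm below this point, rim 31 mm above). Origin on the axis, on top of the flange, 44 mm across, on which the home rotor's underside rests; z up, +x towards the lid's hinge. Stands on rubber mounts: about 8 N per mm down, 3 N per mm sideways. Over 25 N between rotor and drive harms its bearings.
- shaft_top (a point): Top of the drive shaft, 24 mm above the flange: 14 mm thick, rounded end. At its foot a square-edged cross key, 5 mm wide, 42 mm long, top 6.5 mm above the flange, stops a rotor 6.5 mm too high until, turned a quarter turn at most, a slot meets it. Key angle not measured (axes here do not turn with it). Shaft and key turn only against a 0.15 N m brake: about 5 N lets the rotor slide round on it, hard pressing drags it along.
- lid (a joint): Angle of the centrifuge's clear lid (rad): 0 shut, 1.9 wide open, leaning back, where it rests at the start. Hinged at the far side of the chamber. Tipped forward to below about 1.1 it sinks shut by itself in two or three seconds, slowed by a damper; above about 1.3 it falls back open.
- lid_tab (a point): Middle of the free end of the grey finger tab on the lid's front edge, 198 mm from the hinge line. Tab 50 mm wide, 6 mm thick, in the plane of the lid's rim, standing 26 mm out from the lid's front wall. Lid open, it points up; its back (side away from the chamber) can be pulled from above. The lid is a hood 43 mm deep, 160 mm wide; its front wall is then a ledge behind the tab, 26 mm below its end.
- lid_hinge (a point): Middle of the lid's hinge line, which runs along this point's y; 88 mm from the drive axis on the far side, 97 mm above the bench. x points away from the chamber. The housing is a box 196 mm (x) by 176 mm (y), top 95 mm above the bench; the shut lid's top is 140 mm above the bench.
- strip_rotor_center (a point): The other rotor, for strips of small tubes: same black knob and underside, but a rectangular 84 x 84 mm aluminium carrier with two sloping rows of eight small wells; not wanted now. This point is on its middle, 33 mm above its underside. Leave it where it stands.
- dropper_center (a point): Glass dropper bottle, 29 mm across, 102 mm tall. This point is on its middle, 50 mm above its underside. Leave it where it stands.
- petri_center (a point): Stack of five Petri dishes, 96 mm across, 85 mm tall. This point is on its middle, 42 mm above its underside. Leave it where it stands.
- tube_block_center (a point): White block of small tubes, 60 x 110 mm, 42 mm tall. This point is on its middle, 20 mm above its underside. Leave it where it stands.
- slide_box_center (a point): Small cardboard box of glass slides, 85 x 32 mm, 41 mm tall. This point is on its middle, 20 mm above its underside. Leave it where it stands.

How it is judged (in metres and radians):
On the way, in this order (a step that is already met when the one before it is completed fails the run):
1. the tube rotor is fully home on the drive flange, the key in a slot (z of rotor_center in the frame of drive between 0.03 and 0.0352 m and horizontal distance between rotor_center and drive below 0.004 m and angle between rotor_center's own z axis and vertical below 0.06 rad), for 0.2 s.
2. with the rotor home, the lid is shut (all of step 1 and value of joint lid below 0.04 rad), for 0.2 s.
At the end, for the whole second after the job is handed in: The tube rotor sits fully home on the drive flange (its centre point 30 to 35.2 mm above the flange, within 4 mm of the drive axis, tilted less than 0.06 rad) and the lid is shut (joint below 0.04 rad) and at rest (all of step 2 and velocity of joint lid above -0.05 rad/s); the robot touches nothing.
It fails at once if more than 25 N between rotor and drive (contact force between rotor and drive above 25 N).
It fails at once if the lid is slammed (closing faster than 3 rad/s) (velocity of joint lid below -3 rad/s).
It fails at once if the strip rotor or another thing on the bench is moved by more than 30 mm (distance of any of strip_rotor_center, dropper_center, petri_center, tube_block_center, slide_box_center from where it was at the start of the episode above 0.03 m).
It also fails if it takes over 72 s, if anything falls off the work surface, if the arm or the gripper's body presses on something with over 40 N, if the wrist force passes 120 N, or if a joint passes its speed limit or range.

## Working session

There is one attempt and no reset: what is moved stays moved. The work goes in short steps, Python scripts to look and compute and a shell command to move; the robot and the scene stay as the last step left them, time stands still between calls to the robot, and variables do not carry over. Pictures are saved under pics/ and viewed, about 8 in all and at most 12, crops included, and the job is handed in when it is done.

```bash
mkdir -p pics; ls; cat > h.py <<'E'
import numpy as np, cv2
from bench import manip
from scipy.spatial.transform import Rotation as R
def grab(n,save=None):
    f=manip.grab_frame(n)
    if save: cv2.imwrite('pics/'+save+'.png',f['img'])
    return f
def rot(f):
    r=np.array(f['rotation'],float)
    return r if r.shape==(3,3) else R.from_quat(r).as_matrix()
def cloud(f):
    d=f['depth'];K=np.array(f['camera_matrix']);v,u=np.mgrid[:d.shape[0],:d.shape[1]]
    p=np.stack([(u-K[0,2])/K[0,0]*d,(v-K[1,2])/K[1,1]*d,d],-1)
    return p@rot(f).T+np.array(f['position'])
def onplane(f,u,v,z):
    K=np.array(f['camera_matrix']);r=rot(f)@np.array([(u-K[0,2])/K[0,0],(v-K[1,2])/K[1,1],1]);p=np.array(f['position'])
    return p+r*(z-p[2])/r[2]
E
python3 - <<'E'
from h import *
a=[grab(n,n+'0') for n in('top','side')]
for f in a: print(f['position'],f['rotation'],f['camera_matrix'])
import pickle;pickle.dump(a,open('a.pkl','wb'))
cv2.imwrite('pics/both.png',cv2.resize(np.vstack([x['img'] for x in a]),None,fx=.78,fy=.78))
print(manip.get_obs())
E
```

```text
pics
[ 477.37245988   30.69820014 1050.92384588] [-0.70536136  0.70787423 -0.03137547  0.01987447] [[379.7574887    0.         254.66189162]
 [  0.         379.7574887  192.81082418]
 [  0.           0.           1.        ]]
[  311.51551262 -1002.33155831   719.88978134] [ 0.86264429 -0.11278146  0.05565798 -0.48992587] [[407.747774     0.         239.36103777]
 [  0.         407.747774   185.27060998]
 [  0.           0.           1.        ]]
{'clock': 0.1, 'joint_pos': array([ 9.10609053e-01,  3.13411381e-01,  1.49831095e+00, -3.22008527e-05,
        1.33100769e+00, -2.23391646e-01]), 'qvel': array([ 1.34879360e-03, -1.06099752e-03, -2.49032584e-03, -1.24443832e-03,
       -1.01877656e-03, -5.09643380e-05]), 'joint_torque': array([ 3.65156564e-03, -4.02816832e+01, -2.52647620e+01,  6.95822574e-02,
        3.42209078e-02, -9.12337691e-05]), 'tool_pos': array([221.97987282, 475.53542522, 238.22831068]), 'tcp_rot': array([ 2.16661997e-01,  9.76246514e-01, -5.20768579e-04, -2.29008657e-04]), 'contact_force': array([0.16190556, 0.36903125, 0.18721537]), 'wrist_torque': array([ 0.06497471, -0.01924923, -0.04839607]), 'opening': 0.9973154494596992}
```

View pics/top0.png

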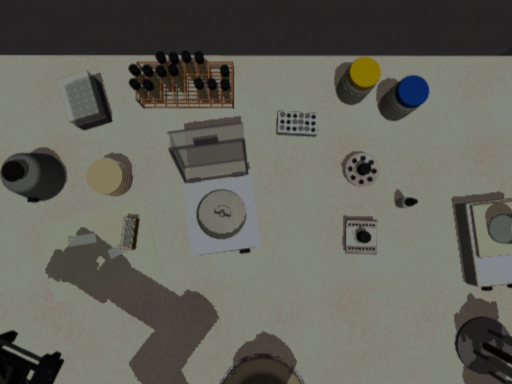

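View pics/side0.png

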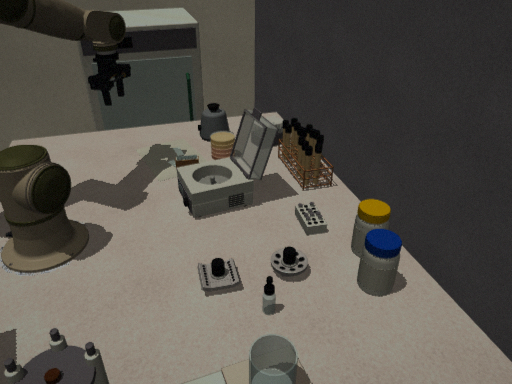

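The top view shows the tube rotor at about (361,169), the strip rotor at (361,236), the drive at about (222,212), and the open lid at about (208,150). The side view agrees, with the tube rotor at (289,262). Next I'll measure these.

```bash
python3 - <<'E'
from h import *
import pickle
a=pickle.load(open('a.pkl','rb'));f=a[0];P=cloud(f);d=f['depth']>0
def box(u0,u1,v0,v1,z0,z1):
    q=P[v0:v1,u0:u1][d[v0:v1,u0:u1]];return q[(q[:,2]>z0)&(q[:,2]<z1)]
def circ(name,q):
    c,s,an=cv2.minAreaRect(q[:,:2].astype(np.float32)); (cx,cy),r=cv2.minEnclosingCircle(q[:,:2].astype(np.float32))
    print(name,len(q),np.round(c,1),np.round(s,1),round(an,1),'circ',round(cx,1),round(cy,1),round(r,1),'z',np.round(np.percentile(q[:,2],[5,50,95]),1))
circ('dish',box(335,385,145,195,24,42))
circ('knob',box(335,385,145,195,50,80))
circ('strip knob',box(340,385,215,260,52,80))
h=box(180,262,172,256,85,102);circ('housing',h)
circ('chamber',box(195,250,187,240,45,75))
circ('shaft',box(212,234,202,224,78,94))
circ('lid',box(165,255,112,186,105,330))
q=box(165,255,112,186,240,340);circ('lidtop',q)
print(q[np.argmax(q[:,2])])
g=a[1];Pg=cloud(g)
for u,v in((251,113),(262,112),(272,128),(289,250),(218,260)):print(u,v,Pg[v,u].round(1))
cv2.imwrite('pics/crops.png',np.hstack([cv2.resize(a[0]['img'][110:260,160:265],(350,500),interpolation=cv2.INTER_CUBIC),cv2.resize(a[1]['img'][95:220,170:290],(430,500),interpolation=cv2.INTER_CUBIC)]))
E
```

```text
dish 807 [ 613.7 -276.2] [92.6 90.5] 88.5 circ 614.8 -276.1 47.0 z [27.6 33.1 37.4]
knob 120 [ 613.8 -274.8] [29.3 29.8] 56.8 circ 614.3 -275.5 15.7 z [54.3 66.2 69.2]
strip knob 122 [ 434.5 -270. ] [29.4 28.6] 89.9 circ 434.8 -270.4 15.5 z [58.  66.4 68.9]
housing 3422 [506.6 101.7] [208.2 176.5] 7.4 circ 502.6 101.8 131.9 z [92.2 95.3 99.1]
chamber 1807 [496.  101.2] [122.7 122.8] 89.9 circ 495.8 100.6 62.5 z [53.9 57.2 65.5]
shaft 26 [495.1  99.4] [12.4 12.7] 89.0 circ 495.4 100.0 6.9 z [79.8 85.6 89.4]
lid 2878 [632.2 118.7] [ 97.1 162. ] 7.7 circ 631.9 119.2 92.4 z [110.2 245.7 270.2]
lidtop 1491 [655.9 121.8] [ 49.  161.6] 7.4 circ 655.6 122.1 83.4 z [246.1 253.4 280.6]
[649.11899581 108.6213735  286.65384626]
251 113 [643.  166.4 256.5]
262 112 [1245.9 1968.8 -459.8]
272 128 [672.3  45.5 251.4]
289 250 [ 614.1 -277.6   67.5]
218 260 [ 438.2 -267.2   67.4]
```

View pics/crops.png

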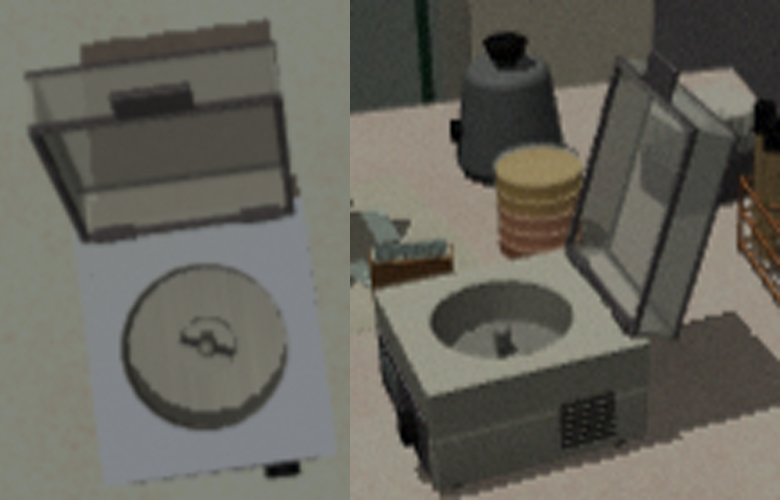

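The crops confirm the geometry: chamber centre about (495.5,100.3), machine yaw about 7.4°, and the tab on top of the lid. The key bar shows across the shaft, roughly along world −y. I'll hover over the drive for a wrist view.

```bash
python3 -m crank '[0,0,0,-51,-28,-8,1, 0,0,0,-51,-28,-8,1, 0,0,0,-51,-28,-8,1, 0,0,0,-51,-28,-8,1, 0,0,0,-51,-28,-8,1, 0,0,0,-51,-28,-8,1, 0,0,0,-51,-28,-8,1, 0,0,0,-51,-28,-8,1, 0,0,0,0,0,0,1]'
cat > w.py <<'E'
from h import *
import sys
def look(save):
    f=grab('wrist',save);o=manip.get_obs();T=R.from_quat(o['tcp_rot']).as_matrix()
    print('tool',o['tool_pos'].round(1),'cam',np.round(f['position'],1),'F',o['contact_force'].round(1),'jaw',np.degrees(np.arctan2(T[1,1],T[0,1])).round(1))
    print('tx,ty,tz',T.T.round(4).tolist())
    return f,o,T
if __name__=='__main__':look(sys.argv[1])
E
python3 w.py w1
```

```text
clock: 1.23
tool_pos: [504.3, 87.9, 301.4]
tcp_rot: [0.216, 0.976, -0.002, -0.002]
contact_force: [-0.6, 0.9, -0.8]
opening: 0.999
tool [503.3  89.4 301.3] cam [432.1 121.3 447.5] F [-0.2 -0.7 -0.1] jaw 65.2
tx,ty,tz [[-0.9078, 0.4193, 0.004], [0.4193, 0.9078, -0.0044], [-0.0055, -0.0023, -1.0]]
```

View pics/w1.png

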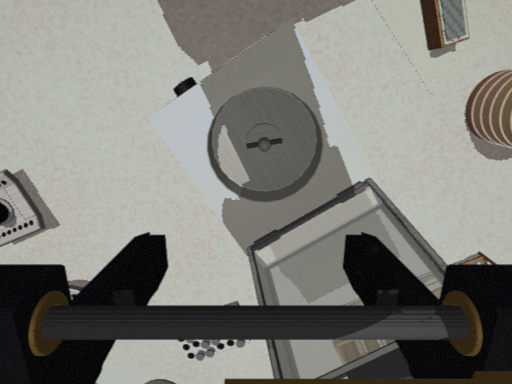

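The wrist view shows the shaft at (264,144), with the key bar across it from about (247,146) to (283,141). That puts the key at a world angle of about 73°. I'll measure this, then hover over the rotor.

```bash
python3 - <<'E'
from w import *
f,o,T=look('w1b');P=cloud(f)
def fit(m,n):
    q=P[m&(f['depth']>0)];c,s,a=cv2.minAreaRect(q[:,:2].astype(np.float32));print(n,len(q),np.round(c,1),np.round(s,1),round(a,1),np.median(q[:,2]).round(1))
v,u=np.mgrid[:384,:512]
r=np.hypot(u-264,v-144)
fit((r<60)&(P[...,2]<75)&(P[...,2]>45)|((r<30)&(P[...,2]>45)),'chamber')
fit((r<15)&(P[...,2]>78),'shaft top')
fit((r<30)&(P[...,2]>60.5)&(P[...,2]<67),'flange')
fit((r<30)&(P[...,2]>68)&(P[...,2]<75),'key')
g=cv2.cvtColor(f['img'],cv2.COLOR_BGR2GRAY)
m=((r<23)&(g<70)).astype(np.uint8);ys,xs=np.nonzero(m);print(len(xs),cv2.minAreaRect(np.c_[xs,ys].astype(np.float32)))
for uv in((245,146),(283,141)):print(onplane(f,*uv,70.5).round(1))
E
python3 -m crank '[0,0,0,16,-57,0,1, 0,0,0,16,-57,0,1, 0,0,0,16,-57,0,1, 0,0,0,16,-57,0,1, 0,0,0,16,-57,10,1, 0,0,0,0,-24,40,1, 0,0,0,0,0,0,1]'
python3 w.py w2
```

```text
tool [502.7  90.6 301.4] cam [431.1 122.6 447.4] F [-0.4  0.9 -0.8] jaw 65.3
tx,ty,tz [[-0.9086, 0.4177, 0.004], [0.4177, 0.9086, -0.0043], [-0.0054, -0.0022, -1.0]]
chamber 9229 [496. 102.] [124.4 123.9] 74.9 56.7
shaft top 122 [494.7 102.3] [12.3 12.9] 65.3 85.6
flange 847 [495.2 102.3] [43.3 43.6] 81.1 63.9
key 125 [493.4 102.9] [41.3  9.5] 73.8 70.4
188 ((262.5608215332031, 143.8851318359375), (20.459585189819336, 32.89807891845703), 54.46232223510742)
[487.7  82.3  70.5]
[500.8 124.4  70.5]
clock: 2.2
tool_pos: [294.2, -155.2, 250.8]
tcp_rot: [0.207, 0.978, -0.002, -0.002]
contact_force: [-0.6, -0.6, 0.7]
opening: 1.003
tool [ 295.1 -155.2  252.3] cam [ 221.4 -123.   396.8] F [0.4 0.  1.6] jaw 66.2
tx,ty,tz [[-0.9152, 0.403, 0.0004], [0.403, 0.9152, -0.0063], [-0.0029, -0.0056, -1.0]]
```

View pics/w2.png

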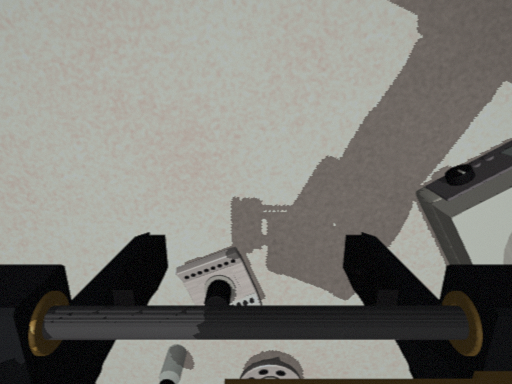

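That shift's sign was wrong; nothing was touched. Moving to the rotor now.

```bash
python3 -m crank '[0,0,0,-50,2,0,1, 0,0,0,-50,2,0,1, 0,0,0,-50,2,0,1, 0,0,0,-50,2,0,1, 0,0,0,-50,2,0,1, 0,0,0,-50,2,0,1, 0,0,0,-44,2,0,1, 0,0,0,0,0,0,1]'
python3 - <<'E'
from w import *
f,o,T=look('w3');P=cloud(f);v,u=np.mgrid[:384,:512]
K=np.array(f['camera_matrix']);pc=rot(f).T@(np.array([614,-276,35])-f['position']);c=K@pc/pc[2];print('expect px',c.round(0))
near=np.hypot(P[...,0]-614,P[...,1]+276)<65
for n,a,b in(('dish',24,42),('knob',55,75)):
    m=near&(P[...,2]>a)&(P[...,2]<b)&(f['depth']>0);q=P[m];C,s,an=cv2.minAreaRect(q[:,:2].astype(np.float32));(x,y),rr=cv2.minEnclosingCircle(q[:,:2].astype(np.float32));print(n,len(q),np.round(C,1),np.round(s,1),'circ',round(x,1),round(y,1),round(rr,1))
x,y=int(c[0]),int(c[1]);x0,y0=max(x-100,0),max(y-100,0)
cv2.imwrite('pics/w3c.png',cv2.resize(f['img'][y0:y0+200,x0:x0+200],None,fx=3,fy=3));print(x0,y0)
E
```

```text
clock: 3.25
tool_pos: [637.6, -264.0, 266.3]
tcp_rot: [0.196, 0.981, -0.006, 0.007]
contact_force: [-0.0, 0.2, -0.5]
opening: 1.001
tool [ 636.7 -263.5  267.4] cam [ 561.8 -232.   410.9] F [ 0.1  0.9 -0.1] jaw 67.5
tx,ty,tz [[-0.9235, 0.3832, -0.0164], [0.3834, 0.9235, -0.0086], [0.0119, -0.0142, -0.9998]]
expect px [240. 137.   1.]
dish 4467 [ 614.2 -274.3] [92.7 92.9] circ 614.1 -274.5 46.9
knob 652 [ 613.6 -273.8] [30.  29.9] circ 614.1 -274.3 15.7
139 36
```

View pics/w3c.png

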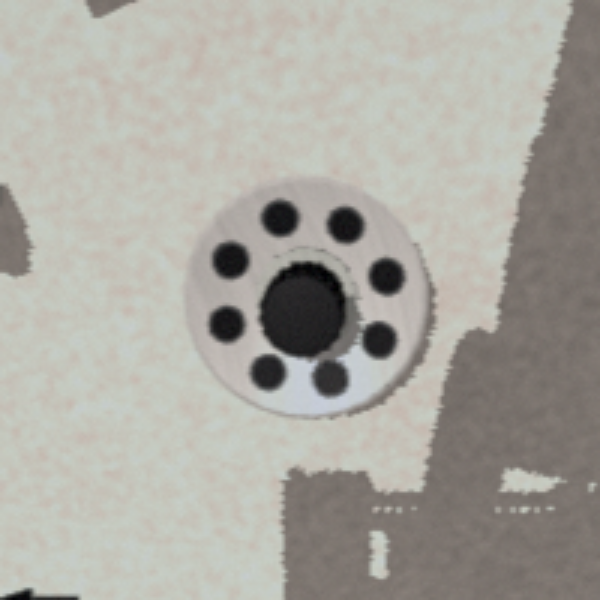

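The rotor is clean at (614.2,−274.4). Its holes lie at about 39° mod 45°, and the key is at about 74°. I'll level the tool and turn the jaws to about 52°, which leaves room for a 90° counter-clockwise search.

```bash
python3 -m crank '[-0.5,0.9,7.5,0,0,0,1, 0,0,8,0,0,0,1, 0,0,0,0,0,0,1]'
cat > go.py <<'E'
from h import *
import sys
# target x y z [jawdeg] -> remaining shift in tool axes, tilt correction
o=manip.get_obs();T=R.from_quat(o['tcp_rot']).as_matrix();t=[float(x) for x in sys.argv[1:]]
print('pos',o['tool_pos'].round(1),'shift',(T.T@(np.array(t[:3])-o['tool_pos'])).round(1),'F',o['contact_force'].round(1),'M',o['wrist_torque'].round(2),'open',round(o['opening'],3),'t',o['clock'])
j=np.radians(t[3]) if len(t)>3 else np.arctan2(T[1,1],T[0,1])
y=np.array([np.cos(j),np.sin(j),0]);z=np.array([0,0,-1]);D=np.c_[np.cross(y,z),y,z]
print('turn',np.degrees(R.from_matrix(T.T@D).as_rotvec()).round(2),'jaw',np.degrees(np.arctan2(T[1,1],T[0,1])).round(1),'j',o['joint_pos'].round(2))
E
python3 go.py 614.2 -274.4 150
```

```text
clock: 3.68
tool_pos: [636.7, -257.6, 272.5]
tcp_rot: [0.327, 0.945, 0.0, 0.002]
contact_force: [0.0, -0.6, 0.7]
opening: 1.001
pos [ 636.7 -257.6  272.5] shift [  7.8 -27.4 122.4] F [ 0.  -0.6  0.7] M [-0.    0.04  0.05] open 1.001 t 3.675
turn [ 0.13  0.24 -0.  ] jaw 51.9 j [-0.56  0.68  0.84  0.    1.61 -1.46]
```

```bash
python3 -m crank '[0,0,0,4,-14,40,0.6, 0,0,0,4,-14,40,0.6, 0,0,0,0,0,40,0.6, 0,0,0,0,0,0,0.6]' ; python3 go.py 614.2 -274.4 40
```

```text
clock: 4.18
tool_pos: [613.2, -271.4, 155.3]
tcp_rot: [0.319, 0.948, -0.0, 0.005]
contact_force: [-0.7, 0.4, 1.1]
opening: 0.604
pos [ 613.2 -271.4  155.3] shift [ -1.4  -2.2 115.3] F [-0.7  0.4  1.1] M [-0.07 -0.02 -0.03] open 0.604 t 4.175
turn [ 0.16  0.6  -0.  ] jaw 52.8 j [-0.59  0.7   1.12  0.    1.31 -1.51]
```

```bash
python3 -m crank '[0.2,0.6,0,-1.4,-2.2,30,0.6, 0,0,0,0,0,35,0.6, 0,0,0,0,0,30,0.6, 0,0,0,0,0,10,0.6, 0,0,0,0,0,0,0.6]' ; python3 go.py 614.2 -274.4 39
```

```text
clock: 4.8
tool_pos: [618.8, -274.7, 62.1]
tcp_rot: [0.314, 0.949, -0.003, 0.009]
contact_force: [0.3, 0.0, 0.7]
opening: 0.599
pos [ 618.8 -274.7   62.1] shift [ 4.3 -2.5 23.1] F [0.3 0.  0.7] M [ 0.01 -0.    0.1 ] open 0.599 t 4.8
turn [ 0.01  1.04 -0.  ] jaw 53.4 j [-0.59  0.8   1.19 -0.    1.13 -1.52]
```

```bash
python3 -m crank '[0,1,0,4.3,-2.5,14,0.6, 0,0,0,0,0,6,0.6, 0,0,0,0,0,0,0.6]' ; python3 go.py 614.2 -274.4 39
```

```text
clock: 5.18
tool_pos: [614.9, -274.9, 44.1]
tcp_rot: [0.314, 0.95, -0.0, 0.002]
contact_force: [0.0, -0.5, -0.4]
opening: 0.599
pos [ 614.9 -274.9   44.1] shift [0.8 0.  5.1] F [ 0.  -0.5 -0.4] M [-0.03  0.02  0.02] open 0.599 t 5.175
turn [ 0.02  0.23 -0.  ] jaw 53.5 j [-0.59  0.82  1.2   0.    1.12 -1.53]
```

```bash
python3 -m crank '[0,0.2,0,0.8,0,5,0.6, 0,0,0,0,0,0,0.6, 0,0,0,0,0,0,0, 0,0,0,0,0,0,0, 0,0,0,0,0,0,0, 0,0,0,0,0,0,0]' ; python3 go.py 614.2 -274.4 39
```

```text
clock: 5.92
tool_pos: [614.5, -274.6, 39.4]
tcp_rot: [0.314, 0.95, -0.0, 0.001]
contact_force: [0.4, -0.3, 0.9]
opening: 0.331
pos [ 614.5 -274.6   39.4] shift [ 0.3 -0.   0.4] F [ 0.4 -0.3  0.9] M [ 0.02 -0.03 -0.03] open 0.331 t 5.925
turn [ 0.02  0.07 -0.  ] jaw 53.5 j [-0.59  0.83  1.2   0.    1.11 -1.53]
```

Gripped: the opening is 29 mm. Lifting.

```bash
python3 -m crank '[0,0,0,0,0,-20,0, 0,0,0,0,0,-40,0, 0,0,0,0,0,-50,0, 0,0,0,0,0,-50,0, 0,0,0,0,0,0,0, 0,0,0,0,0,0,0]' ; python3 go.py 495.2 102.1 160
```

```text
clock: 6.68
tool_pos: [613.5, -273.9, 208.5]
tcp_rot: [0.313, 0.95, -0.0, 0.001]
contact_force: [0.1, -0.2, -2.4]
opening: 0.331
pos [ 613.5 -273.9  208.5] shift [319.  231.7  48.2] F [ 0.1 -0.2 -2.4] M [-0.04 -0.01 -0.03] open 0.331 t 6.675
turn [ 0.02  0.08 -0.  ] jaw 53.5 j [-0.59  0.67  1.03  0.    1.44 -1.53]
```

```bash
python3 -m crank '[0,0,0,44,32,0,0, 0,0,0,44,32,0,0, 0,0,0,44,32,0,0, 0,0,0,44,32,0,0, 0,0,0,44,32,0,0, 0,0,0,44,32,0,0, 0,0,0,30,22,10,0, 0,0,0,0,0,0,0, 0,0,0,0,0,0,0]' ; python3 go.py 495.2 102.1 150
```

```text
clock: 7.8
tool_pos: [495.8, 83.9, 188.9]
tcp_rot: [0.314, 0.949, -0.0, -0.009]
contact_force: [-0.1, -0.3, -1.9]
opening: 0.329
pos [495.8  83.9 188.9] shift [10.7 14.5 39. ] F [-0.1 -0.3 -1.9] M [-0.03  0.01 -0.01] open 0.329 t 7.8
turn [-0.35 -0.97 -0.  ] jaw 53.4 j [-0.07  0.32  1.63  0.    1.21 -1.  ]
```

```bash
python3 -m crank '[-0.3,-1,0,10.7,14.5,25,0, 0,0,0,0,0,10,0, 0,0,0,0,0,0,0, 0,0,0,0,0,0,0]' ; python3 go.py 495.2 102.1 135
```

```text
clock: 8.3
tool_pos: [497.3, 98.3, 153.6]
tcp_rot: [0.316, 0.949, -0.001, 0.001]
contact_force: [0.8, 0.5, -3.4]
opening: 0.331
pos [497.3  98.3 153.6] shift [ 3.9  1.8 18.6] F [ 0.8  0.5 -3.4] M [-0.02 -0.01 -0.03] open 0.331 t 8.3
turn [-0.06  0.1   0.  ] jaw 53.1 j [-0.04  0.36  1.67 -0.    1.11 -0.96]
```

```bash
python3 -m crank '[0,0,0,3.9,1.8,12,0, 0,0,0,0,0,0,0, 0,0,0,0,0,0,0]' ; python3 go.py 495.2 102.0 130
python3 - <<'E'
from h import *
z=manip.get_obs()['tool_pos'][2]-39.4
f=grab('top');P=cloud(f)
for n,a,b in(('dish',24,42),('knob',45,72)):
    m=(np.hypot(P[...,0]-495,P[...,1]-101)<52)&(P[...,2]>z+a)&(P[...,2]<z+b)&(f['depth']>0);q=P[m]
    if len(q)>5:print(n,len(q),[np.round(x,1) for x in cv2.minAreaRect(q[:,:2].astype(np.float32))])
f=grab('side');P=cloud(f)
m=(np.hypot(P[...,0]-495,P[...,1]-101)<52)&(P[...,2]>z-5)&(P[...,2]<z+42)&(f['depth']>0)
q=P[m];print('side',len(q),q.min(0).round(1),q.max(0).round(1))
E
```

```text
clock: 8.68
tool_pos: [495.6, 101.6, 141.6]
tcp_rot: [0.317, 0.949, -0.001, 0.001]
contact_force: [0.9, 0.4, -1.5]
opening: 0.33
pos [495.6 101.6 141.6] shift [ 0.6  0.  11.6] F [ 0.9  0.4 -1.5] M [ 0.   -0.    0.02] open 0.33 t 8.675
turn [-0.02  0.16  0.  ] jaw 53.1 j [-0.03  0.37  1.69 -0.    1.08 -0.95]
side 375 [451.1  49.4 102.4] [542.6 140.7 143.8]
```

Aligned. Lowering in small steps and watching the force.

```bash
python3 -m crank '[0,0.2,0,0.5,0,6,0, 0,0,0,0,0,5,0, 0,0,0,0,0,3,0]' ; python3 go.py 495.2 102.0 112; python3 -m crank '[0,0,0,0,0,3,0, 0,0,0,0,0,3,0,0,0,0,0,0,0,0]' ; python3 go.py 495.2 102.0 112
```

```text
clock: 9.15
tool_pos: [495.2, 102.0, 126.8]
tcp_rot: [0.317, 0.949, 0.0, -0.0]
contact_force: [0.4, -0.5, -1.9]
opening: 0.33
pos [495.2 102.  126.8] shift [ 0.   0.  14.8] F [ 0.4 -0.5 -1.9] M [-0. -0. -0.] open 0.33 t 9.15
turn [-0.01 -0.04 -0.  ] jaw 53.1 j [-0.03  0.39  1.7   0.    1.05 -0.96]
clock: 9.52
tool_pos: [495.1, 102.0, 120.1]
tcp_rot: [0.317, 0.949, -0.0, -0.001]
contact_force: [0.5, -0.2, -2.2]
opening: 0.329
pos [495.1 102.  120.1] shift [-0.1  0.1  8.1] F [ 0.5 -0.2 -2.2] M [-0.03 -0.   -0.04] open 0.329 t 9.525
turn [-0.03 -0.06 -0.  ] jaw 53.1 j [-0.03  0.4   1.71  0.    1.03 -0.96]
```

```bash
python3 -m crank '[0,0,0,0,0,3,0, 0,0,0,0,0,2.5,0,0,0,0,0,0,0,0]' ; python3 -m crank '[0,0,0,0,0,1,0,0,0,0,0,0,1,0]'; python3 go.py 495.2 102.0 110;  python3 -m crank '[0,0,0,0,0,1,0,0,0,0,0,0,0,0]'; python3 go.py 495.2 102.0 110
```

```text
clock: 9.9
tool_pos: [495.2, 102.0, 114.4]
tcp_rot: [0.317, 0.949, -0.0, -0.0]
contact_force: [-0.5, 0.0, -2.7]
opening: 0.333
clock: 10.15
tool_pos: [495.3, 102.0, 112.4]
tcp_rot: [0.317, 0.949, 0.0, -0.0]
contact_force: [1.0, -0.1, -2.6]
opening: 0.332
pos [495.3 102.  112.4] shift [ 0.1 -0.   2.4] F [ 1.  -0.1 -2.6] M [-0.06  0.05  0.02] open 0.332 t 10.15
turn [-0.01 -0.03 -0.  ] jaw 53.1 j [-0.03  0.41  1.72  0.    1.01 -0.96]
clock: 10.4
tool_pos: [495.3, 102.0, 111.3]
tcp_rot: [0.317, 0.949, 0.0, -0.0]
contact_force: [-1.0, 0.1, -3.1]
opening: 0.333
pos [495.3 102.  111.3] shift [ 0.1 -0.   1.3] F [-1.   0.1 -3.1] M [ 0.01 -0.01 -0.02] open 0.333 t 10.4
turn [-0.01 -0.03 -0.  ] jaw 53.1 j [-0.03  0.41  1.72  0.    1.01 -0.96]
```

```bash
python3 -m crank '[0,0,0,0,0,1,0,0,0,0,0,0,0,0]';  python3 -m crank '[0,0,0,0,0,0.6,0,0,0,0,0,0,0,0]'; python3 -m crank '[0,0,0,0,0,0.6,0,0,0,0,0,0,0,0]'; python3 go.py 495.2 102.0 110
```

```text
clock: 10.65
tool_pos: [495.3, 102.0, 110.2]
tcp_rot: [0.317, 0.949, 0.0, -0.0]
contact_force: [0.5, 0.7, -2.2]
opening: 0.334
clock: 10.9
tool_pos: [495.4, 102.0, 109.8]
tcp_rot: [0.317, 0.949, 0.0, -0.0]
contact_force: [0.2, -0.6, -1.2]
opening: 0.331
clock: 11.15
tool_pos: [495.6, 102.0, 109.5]
tcp_rot: [0.317, 0.949, 0.0, 0.0]
contact_force: [-0.4, -1.3, -0.3]
opening: 0.336
pos [495.6 102.  109.5] shift [ 0.3 -0.2 -0.5] F [-0.4 -1.3 -0.3] M [-0.12  0.17 -0.04] open 0.336 t 11.15
turn [ 0.03  0.02 -0.  ] jaw 53.1 j [-0.03  0.42  1.72  0.    1.01 -0.96]
```

The rotor met the key at the height I predicted. I'll add a little press and turn slowly counter-clockwise.

```bash
python3 -m crank '[0,0,0,0,0,0.5,0,0,0,0,0,0,0.1,0,0,0,-2,0,0,0,0,0,0,-2,0,0,0.1,0,0,0,-2,0,0,0.1,0]'; python3 go.py 495.2 102.0 103; for i in 1; do :; done; python3 -m crank '[0,0,-2,0,0,0.1,0,0,0,-2,0,0,0.1,0]'; python3 go.py 495.2 102.0 103;python3 -m crank '[0,0,-2,0,0,0.1,0,0,0,-2,0,0,0.1,0]'; python3 go.py 495.2 102.0 103
```

```text
clock: 11.78
tool_pos: [496.0, 102.0, 109.3]
tcp_rot: [0.263, 0.965, 0.0, 0.001]
contact_force: [-0.2, 0.0, 1.7]
opening: 0.33
pos [496.  102.  109.3] shift [ 0.8 -0.4  6.3] F [-0.2  0.   1.7] M [-0.    0.02 -0.04] open 0.33 t 11.775
turn [ 0.07  0.09 -0.  ] jaw 59.5 j [-0.03  0.42  1.72  0.    1.   -1.07]
clock: 12.02
tool_pos: [496.3, 102.0, 109.2]
tcp_rot: [0.227, 0.974, 0.0, 0.001]
contact_force: [-0.6, -0.5, 2.2]
opening: 0.327
pos [496.3 102.  109.2] shift [ 1.  -0.5  6.2] F [-0.6 -0.5  2.2] M [-0.02  0.14 -0.  ] open 0.327 t 12.025
turn [ 0.08  0.13 -0.  ] jaw 63.8 j [-0.03  0.42  1.72  0.    1.   -1.14]
clock: 12.28
tool_pos: [496.5, 102.0, 109.2]
tcp_rot: [0.19, 0.982, 0.0, 0.002]
contact_force: [-1.2, 0.3, 1.7]
opening: 0.326
pos [496.5 102.  109.2] shift [ 1.2 -0.5  6.2] F [-1.2  0.3  1.7] M [ 0.01  0.09 -0.05] open 0.326 t 12.275
turn [ 0.09  0.17 -0.  ] jaw 68.1 j [-0.03  0.42  1.72  0.    1.   -1.22]
```

```bash
python3 -m crank '[0.1,0.2,-2.5,0.6,-0.3,0.1,0,0,0,-2.5,0.3,0,0.1,0,0,0,-2.5,0,0,0.1,0,0,0,-2.5,0,0,0.1,0]'; python3 go.py 495.2 102.0 103;  python3 -m crank '[0,0.1,-2,0.4,0,0.1,0,0,0,-2,0.2,0,0.1,0]'; python3 go.py 495.2 102.0 103;python3 -m crank '[0,0,-2,0.2,0,0.1,0,0,0,-2,0,0,0.1,0]'; python3 go.py 495.2 102.0 103;python3 -m crank '[0,0,-2,0.2,0,0.1,0,0,0,-2,0,0,0.1,0]'; python3 go.py 495.2 102.0 103
```

```text
clock: 12.78
tool_pos: [496.4, 102.1, 109.3]
tcp_rot: [0.098, 0.995, 0.0, 0.001]
contact_force: [-0.1, -0.2, 2.0]
opening: 0.33
pos [496.4 102.1 109.3] shift [ 1.1 -0.3  6.3] F [-0.1 -0.2  2. ] M [-0.    0.03 -0.02] open 0.33 t 12.775
turn [ 0.02  0.1  -0.  ] jaw 78.7 j [-0.03  0.42  1.72  0.    1.   -1.4 ]
clock: 13.02
tool_pos: [496.2, 102.2, 109.3]
tcp_rot: [0.061, 0.998, 0.0, 0.001]
contact_force: [0.0, 0.4, 1.7]
opening: 0.333
pos [496.2 102.2 109.3] shift [ 1.  -0.3  6.3] F [0.  0.4 1.7] M [ 0.03 -0.02 -0.04] open 0.333 t 13.025
turn [ 0.03  0.07 -0.  ] jaw 83.1 j [-0.03  0.42  1.72  0.    1.01 -1.48]
clock: 13.28
tool_pos: [496.3, 102.2, 109.3]
tcp_rot: [0.023, 1.0, 0.0, 0.001]
contact_force: [-0.1, -0.1, 1.8]
opening: 0.33
pos [496.3 102.2 109.3] shift [ 1.1 -0.3  6.3] F [-0.1 -0.1  1.8] M [ 0.05  0.07 -0.05] open 0.33 t 13.275
turn [ 0.03  0.13 -0.  ] jaw 87.4 j [-0.03  0.42  1.72  0.    1.   -1.55]
clock: 13.52
tool_pos: [496.4, 102.2, 109.3]
tcp_rot: [-0.015, 1.0, 0.0, 0.002]
contact_force: [-0.0, 0.8, 1.8]
opening: 0.329
pos [496.4 102.2 109.3] shift [ 1.2 -0.2  6.3] F [-0.   0.8  1.8] M [ 0.01  0.04 -0.04] open 0.329 t 13.525
turn [ 0.03  0.18 -0.  ] jaw 91.7 j [-0.03  0.42  1.72  0.    1.   -1.63]
```

```bash
python3 -m crank '[0,0.2,-2.5,0.6,-0.2,0.1,0,0,0,-2.5,0.4,0,0.1,0,0,0,-2.5,0,0,0.1,0,0,0,-2.5,0,0,0.1,0]'; python3 -m crank '[0,0.1,-2,0.4,0,0.1,0,0,0,-2,0.2,0,0.1,0]'; python3 go.py 495.2 102.0 103;python3 -m crank '[0,0,-2,0.2,0,0.1,0,0,0,-2,0,0,0.1,0]'; python3 go.py 495.2 102.0 103;python3 -m crank '[0,0,-2,0.2,0,0.1,0,0,0,-2,0,0,0.1,0]'; python3 go.py 495.2 102.0 103
```

```text
clock: 14.02
tool_pos: [496.2, 102.1, 109.3]
tcp_rot: [-0.107, 0.994, 0.0, 0.001]
contact_force: [0.4, -0.1, 2.1]
opening: 0.327
clock: 14.28
tool_pos: [496.0, 102.0, 109.3]
tcp_rot: [-0.145, 0.989, 0.0, 0.001]
contact_force: [-0.2, 1.5, 1.3]
opening: 0.331
pos [496.  102.  109.3] shift [0.8 0.3 6.3] F [-0.2  1.5  1.3] M [ 0.07 -0.01 -0.04] open 0.331 t 14.275
turn [-0.01  0.08  0.  ] jaw 106.6 j [-0.03  0.42  1.72  0.    1.01 -1.89]
clock: 14.52
tool_pos: [496.2, 101.9, 109.3]
tcp_rot: [-0.182, 0.983, 0.0, 0.001]
contact_force: [0.2, 0.6, 1.7]
opening: 0.331
pos [496.2 101.9 109.3] shift [0.9 0.4 6.3] F [0.2 0.6 1.7] M [ 0.12 -0.01 -0.04] open 0.331 t 14.525
turn [-0.02  0.14  0.  ] jaw 110.9 j [-0.03  0.42  1.72  0.    1.   -1.97]
clock: 14.78
tool_pos: [496.3, 101.9, 109.3]
tcp_rot: [-0.219, 0.976, -0.0, 0.002]
contact_force: [0.7, 0.4, 0.9]
opening: 0.332
pos [496.3 101.9 109.3] shift [1.  0.5 6.2] F [0.7 0.4 0.9] M [ 0.05  0.06 -0.04] open 0.332 t 14.775
turn [-0.05  0.19  0.  ] jaw 115.2 j [-0.03  0.42  1.72  0.    1.   -2.04]
```

```bash
python3 -m crank '[0,0.2,-2.5,0.6,0.4,0.2,0,0,0,-2.5,0.4,0,0.2,0,0,0,-2.5,0,0,0.1,0]'; python3 -m crank '[0,0.1,-2,0.4,0,0.1,0,0,0,-2,0.2,0,0.1,0]'; python3 -m crank '[0,0,-2,0.2,0,0.1,0,0,0,-2,0,0,0.1,0]'; python3 go.py 495.2 102.0 103;python3 -m crank '[0,0,-2,0.2,0,0.1,0,0,0,-2,0,0,0.1,0]'; python3 go.py 495.2 102.0 103;python3 -m crank '[0,0,-2,0.2,0,0.1,0,0,0,-2,0,0,0.1,0]';python3 -m crank '[0,0,-2,0.2,0,0.1,0,0,0,-2,0,0,0.1,0]'; python3 go.py 495.2 102.0 103
```

```text
clock: 15.15
tool_pos: [496.1, 101.9, 109.2]
tcp_rot: [-0.286, 0.958, -0.001, 0.001]
contact_force: [-1.1, 0.1, 2.5]
opening: 0.327
clock: 15.4
tool_pos: [495.9, 101.5, 109.2]
tcp_rot: [-0.322, 0.947, -0.001, 0.001]
contact_force: [1.3, 1.2, 0.8]
opening: 0.331
clock: 15.65
tool_pos: [496.2, 101.4, 109.1]
tcp_rot: [-0.357, 0.934, -0.001, 0.001]
contact_force: [-0.6, 0.4, 1.7]
opening: 0.332
pos [496.2 101.4 109.1] shift [0.3 1.1 6.1] F [-0.6  0.4  1.7] M [ 0.18 -0.03 -0.03] open 0.332 t 15.65
turn [-0.2   0.08  0.  ] jaw 131.8 j [-0.03  0.42  1.72 -0.    1.   -2.33]
clock: 15.9
tool_pos: [495.5, 101.3, 108.4]
tcp_rot: [-0.391, 0.92, -0.001, 0.001]
contact_force: [-0.3, 0.1, -2.7]
opening: 0.334
pos [495.5 101.3 108.4] shift [-0.3  0.8  5.4] F [-0.3  0.1 -2.7] M [ 0.07  0.07 -0.04] open 0.334 t 15.9
turn [-0.15  0.01  0.  ] jaw 136.1 j [-0.03  0.42  1.72 -0.    1.   -2.4 ]
clock: 16.15
tool_pos: [495.3, 101.2, 107.9]
tcp_rot: [-0.425, 0.905, -0.001, 0.0]
contact_force: [0.3, -0.1, 0.4]
opening: 0.332
clock: 16.4
tool_pos: [495.4, 101.1, 107.9]
tcp_rot: [-0.459, 0.889, -0.001, 0.001]
contact_force: [0.9, 0.4, 1.0]
opening: 0.331
pos [495.4 101.1 107.9] shift [-0.7  0.7  4.9] F [0.9 0.4 1. ] M [ 0.11 -0.03 -0.17] open 0.331 t 16.4
turn [-0.14  0.    0.  ] jaw 144.6 j [-0.03  0.42  1.72 -0.    1.   -2.55]
```

The force fell to zero at about 135°, then the wrist torque rose to the brake level: the key is in a slot and turning with the rotor. I'll ease back slightly and lower it.

```bash
python3 -m crank '[0,0,1,0,0.3,0,0,0,0,0.7,0,0,0.4,0]'; python3 go.py 495.2 102.0 103;python3 -m crank '[-0.1,0,0,-0.3,0.3,0.8,0,0,0,0,0,0,0.6,0]'; python3 go.py 495.2 102.0 103
```

```text
clock: 16.65
tool_pos: [495.0, 101.2, 107.2]
tcp_rot: [-0.445, 0.896, -0.001, 0.0]
contact_force: [-0.1, 0.2, -1.5]
opening: 0.334
pos [495.  101.2 107.2] shift [-0.7  0.4  4.2] F [-0.1  0.2 -1.5] M [ 0.11 -0.06 -0.05] open 0.334 t 16.65
turn [-0.13 -0.01 -0.  ] jaw 142.8 j [-0.03  0.42  1.72 -0.    1.   -2.52]
clock: 16.9
tool_pos: [494.9, 101.6, 105.5]
tcp_rot: [-0.445, 0.896, -0.0, -0.0]
contact_force: [1.0, 0.7, -1.7]
opening: 0.327
pos [494.9 101.6 105.5] shift [-0.5  0.   2.5] F [ 1.   0.7 -1.7] M [ 0.07 -0.17  0.02] open 0.327 t 16.9
turn [-0.02 -0.02 -0.  ] jaw 142.8 j [-0.03  0.42  1.72 -0.    1.   -2.52]
```

```bash
python3 -m crank '[0,0,0,-0.3,0,1,0,0,0,0,0,0,0,0]'; python3 -m crank '[0,0,0,0,0,0.6,0,0,0,0,0,0,0,0]';python3 -m crank '[0,0,0,0,0,0.6,0,0,0,0,0,0,0,0]'; python3 go.py 495.2 102.0 103
```

```text
clock: 17.15
tool_pos: [495.1, 101.8, 104.3]
tcp_rot: [-0.445, 0.896, -0.0, -0.0]
contact_force: [1.5, -0.3, -3.1]
opening: 0.334
clock: 17.4
tool_pos: [495.1, 101.9, 103.7]
tcp_rot: [-0.445, 0.896, -0.0, -0.0]
contact_force: [1.1, -0.6, -2.0]
opening: 0.333
clock: 17.65
tool_pos: [495.2, 101.9, 103.2]
tcp_rot: [-0.445, 0.896, -0.0, -0.0]
contact_force: [1.5, 0.1, -1.4]
opening: 0.334
pos [495.2 101.9 103.2] shift [-0.1  0.1  0.2] F [ 1.5  0.1 -1.4] M [ 0.1  -0.06 -0.01] open 0.334 t 17.65
turn [-0.02 -0.02 -0.  ] jaw 142.8 j [-0.03  0.42  1.73 -0.    0.99 -2.52]
```

```bash
python3 -m crank '[0,0,0,0,0,0.4,0,0,0,0,0,0,0,0]'; python3 -m crank '[0,0,0,0,0,0,0.55,0,0,0,0,0,0,0.55,0,0,0,0,0,0,0.55,0,0,0,0,0,-20,0.55,0,0,0,0,0,-40,0.55,0,0,0,0,0,-60,0.55,0,0,0,0,0,-60,0.55,0,0,0,0,0,-40,0.55,0,0,0,0,0,0,0.55,0,0,0,0,0,0,0.55]'; python3 go.py 495.2 102.0 103
python3 - <<'E'
from w import *
f,o,T=look('w4');P=cloud(f)
t=grab('top','t4');Q=cloud(t)
for n,p,ff in(('wrist',P,f),('top',Q,t)):
  for k,a,b in(('dish',87,104),('knob',118,142)):
    m=(np.hypot(p[...,0]-495,p[...,1]-101)<50)&(p[...,2]>a)&(p[...,2]<b)&(ff['depth']>0);q=p[m]
    if len(q)>5:print(n,k,len(q),np.round(cv2.minAreaRect(q[:,:2].astype(np.float32))[0],1),np.percentile(q[:,2],[10,50,90]).round(1))
cv2.imwrite('pics/c4.png',cv2.resize(f['img'],None,fx=1.2,fy=1.2))
E
```

```text
clock: 17.9
tool_pos: [495.3, 101.9, 103.1]
tcp_rot: [-0.445, 0.896, -0.0, 0.0]
contact_force: [-0.4, 0.4, -0.9]
opening: 0.332
clock: 19.15
tool_pos: [494.1, 102.0, 328.3]
tcp_rot: [-0.445, 0.896, 0.001, -0.002]
contact_force: [-0.6, 0.2, 1.1]
opening: 0.548
pos [494.1 102.  328.3] shift [ -1.3  -1.5 225.3] F [-0.6  0.2  1.1] M [ 0.07  0.04 -0.02] open 0.548 t 19.15
turn [ 0.17 -0.16  0.  ] jaw 142.8 j [-0.03  0.22  1.39 -0.    1.54 -2.52]
tool [494.1 102.  328.4] cam [445.8  38.  474.4] F [-0.  -0.4  0.2] jaw 142.8
tx,ty,tz [[-0.6045, -0.7966, 0.0028], [-0.7966, 0.6045, 0.0029], [-0.004, -0.0005, -1.0]]
wrist dish 4254 [494.8 101.6] [92.3 96.  98.4]
wrist knob 636 [494.1 101.4] [126.7 129.4 130.4]
```

View pics/c4.png

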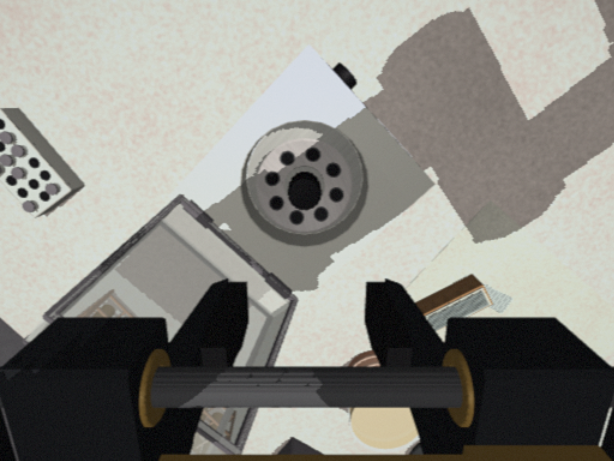

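The view shows the rotor seated in the chamber, centred, with the knob at (305,190). Its top is at z≈130, which is flange 64 + 66, so it is home. Next I'll close the fingers, align them with the tab and go over behind it.

```bash
python3 -m crank '[0.2,-0.2,9,0,0,0,0,0,0,9,0,0,0,0,0,0,9,0,0,0,0,0,0,9,0,0,0,0,0,0,9,0,0,0,0,0,0,0,0,0,0,0]'; python3 - <<'E'
from h import *
a=np.radians(7.4);h=np.array([495.2,101.9])+88*np.array([np.cos(a),np.sin(a)])
f=grab('top','t5');P=cloud(f);m=(P[...,0]>600)&(P[...,0]<720)&(abs(P[...,1]-115)<100)&(P[...,2]>262)&(P[...,2]<300)&(f['depth']>0)
q=P[m];print('tab px',len(q), q.min(0).round(1) if len(q) else '',q.max(0).round(1) if len(q) else '')
for x,z in((86,320),(86,274)):
    p=h+x*np.array([np.cos(a),np.sin(a)]);print(p.round(1),z)
E
python3 go.py 667.8 124.3 320 97.4
```

```text
clock: 20.0
tool_pos: [492.6, 101.9, 320.8]
tcp_rot: [-0.056, 0.998, 0.0, -0.006]
contact_force: [-0.3, -0.3, 1.2]
opening: 0.005
tab px 207 [626.9  54.4 262. ] [652.6 198.5 288.2]
[667.8 124.3] 320
[667.8 124.3] 274
pos [492.5 101.9 320.8] shift [-176.7    2.3   -1.5] F [ 0.3 -0.5  0.4] M [ 0.07 -0.03 -0.02] open 0.003 t 20.05
turn [ 0.1  -0.74 -0.86] jaw 96.5 j [-0.03  0.22  1.4  -0.    1.53 -1.71]
```

```bash
python3 -m crank '[0.1,-0.7,-0.9,-45,1,-3,0,0,0,0,-45,1,-2,0,0,0,0,-45,0,0,0,0,0,0,-38,0,0,0,0,0,0,0,0,0,0]'; python3 go.py 667.8 124.3 274 97.4
```

```text
clock: 20.68
tool_pos: [668.2, 127.2, 321.1]
tcp_rot: [-0.074, 0.997, 0.0, -0.003]
contact_force: [-0.0, -0.0, -0.4]
opening: 0.005
pos [668.2 127.2 321.1] shift [ 0.5 -2.8 47.1] F [-0.  -0.  -0.4] M [ 0.07 -0.01  0.01] open 0.005 t 20.675
turn [ 0.03 -0.31  1.03] jaw 98.4 j [ 0.02  0.67  0.74 -0.    1.73 -1.7 ]
```

```bash
python3 -m crank '[0,-0.3,1,0,-3,20,0,0,0,0,0,0,20,0,0,0,0,0,0,6,0,0,0,0,0,0,0,0]'; python3 go.py 667.8 124.3 274 97.4; python3 -c "
from h import *
f=grab('side','s6');cv2.imwrite('pics/s6c.png',cv2.resize(f['img'][60:220,150:330],None,fx=3.3,fy=3.3))"
```

```text
clock: 21.18
tool_pos: [666.4, 124.1, 274.9]
tcp_rot: [-0.069, 0.998, 0.0, -0.0]
contact_force: [0.4, 0.2, -0.0]
opening: 0.008
pos [666.4 124.1 274.9] shift [-1.4  0.   0.9] F [ 0.4  0.2 -0. ] M [ 0.07  0.03 -0.01] open 0.008 t 21.175
turn [ 0.02 -0.    0.46] jaw 97.9 j [ 0.01  0.66  0.88  0.    1.61 -1.7 ]
```

View pics/s6c.png

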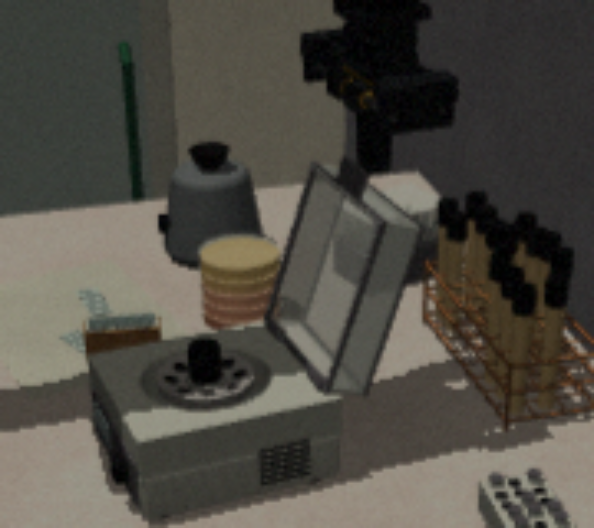

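The fingertips at (372,160) are just behind the tab at (352,175) and overlap it. Pulling forward along the arc.

```bash
python3 -m crank '[0,0,0,12,0,-1,0,0,0,0,12,0,-2,0,0,0,0,12,0,-2,0,0,0,0,12,0,-2,0,0,0,0,12,0,-1,0,0,0,0,0,0,0,0]'; python3 go.py 594.3 115 285 97.4
```

```text
clock: 21.98
tool_pos: [606.4, 115.8, 289.8]
tcp_rot: [-0.07, 0.998, -0.0, 0.006]
contact_force: [0.1, 0.0, -0.2]
opening: 0.004
pos [606.4 115.8 289.8] shift [12.2  0.9  4.7] F [ 0.1  0.  -0.2] M [ 0.05  0.01 -0.05] open 0.004 t 21.975
turn [-0.05  0.72  0.65] jaw 98.0 j [-0.    0.49  1.11  0.    1.53 -1.71]
```

```bash
cat > lid.py <<'E'
from h import *
a=np.radians(7.4);c,s=np.cos(a),np.sin(a);h=np.array([582.5,113.2])
f=grab('top');P=cloud(f)
x=(P[...,0]-h[0])*c+(P[...,1]-h[1])*s;y=-(P[...,0]-h[0])*s+(P[...,1]-h[1])*c
# lid side walls: |y| 60..80, away from the gripper body
m=(abs(abs(y)-78)<5)&(abs(x)<200)&(P[...,2]>125)&(P[...,2]<320)&(f['depth']>0)
th=np.arctan2(P[...,2][m]-97,-x[m]);r=np.hypot(x[m],P[...,2][m]-97)
k=r>130
print('n',k.sum(),'rim angle (max edge pts) pct',np.percentile(th[k],[5,50,90,95,99]).round(2) if k.sum() else '','r',r[k].max().round(0) if k.sum() else '')
E
python3 lid.py; python3 -m crank '[0,0.7,0.6,4,0,6,0,0,0,0,0,0,2,0,0,0,0,0,0,0,0]'; python3 go.py 594.3 115 285 97.4
```

```text
n 36 rim angle (max edge pts) pct [1.6  1.61 1.63 1.66 1.74] r 175.0
clock: 22.4
tool_pos: [603.3, 115.3, 280.8]
tcp_rot: [-0.065, 0.998, -0.0, -0.0]
contact_force: [-0.1, 0.8, -0.1]
opening: 0.008
pos [603.3 115.3 280.8] shift [ 9.   0.9 -4.2] F [-0.1  0.8 -0.1] M [0.06 0.01 0.01] open 0.008 t 22.4
turn [-0.05 -0.03  0.01] jaw 97.4 j [-0.    0.49  1.13 -0.    1.52 -1.7 ]
```

The lid is at about 1.6 and following.

```bash
python3 -m crank '[0,0.2,0,12,0,0,0,0,0.2,0,12,0,1,0,0,0.2,0,12,0,1,0,0,0,0,0,0,0,0]'; python3 go.py 562.6 110.7 282 97.4;python3 lid.py
```

```text
clock: 22.9
tool_pos: [567.5, 110.5, 278.5]
tcp_rot: [-0.065, 0.998, -0.001, -0.005]
contact_force: [-0.0, -0.3, 0.9]
opening: 0.001
pos [567.5 110.5 278.5] shift [ 4.8  0.9 -3.4] F [-0.  -0.3  0.9] M [ 0.03 -0.07 -0.01] open 0.001 t 22.9
turn [-0.06 -0.62  0.02] jaw 97.4 j [-0.01  0.42  1.25 -0.    1.49 -1.71]
n 0 rim angle (max edge pts) pct  r
```

```bash
python3 -m crank '[0,-0.6,0,12,0,0,0,0,0,0,12,0,2,0,0,0,0,12,0,2,0,0,0,0,12,0,4,0,0,0,0,0,0,0,0]'; python3 go.py 509.5 103.7 266 97.4;python3 lid.py
```

```text
clock: 23.58
tool_pos: [521.7, 104.1, 270.0]
tcp_rot: [-0.065, 0.998, -0.0, 0.001]
contact_force: [-0.3, 0.4, -0.1]
opening: 0.004
pos [521.7 104.1 270. ] shift [12.2  1.1  4. ] F [-0.3  0.4 -0.1] M [ 0.09  0.01 -0.02] open 0.004 t 23.575
turn [-0.05  0.09  0.  ] jaw 97.4 j [-0.02  0.31  1.42 -0.    1.41 -1.72]
n 0 rim angle (max edge pts) pct  r
```

```bash
python3 -m crank '[0,0,0,12,0,4,0,0,0,0,12,0,5,0,0,0,0,10,0,5,0,0,0,0,0,0,0,0]'; python3 go.py 509.5 103.7 266 97.4
python3 -c "
from h import *
f=grab('side','s7');cv2.imwrite('pics/s7c.png',cv2.resize(f['img'][60:220,150:330],None,fx=3.3,fy=3.3))"
```

```text
clock: 24.12
tool_pos: [490.1, 99.6, 256.0]
tcp_rot: [-0.064, 0.998, -0.0, 0.002]
contact_force: [0.5, -0.3, -0.6]
opening: 0.001
pos [490.1  99.6 256. ] shift [-19.8   1.5  -9.9] F [ 0.5 -0.3 -0.6] M [ 0.02 -0.04 -0.03] open 0.001 t 24.125
turn [-0.06  0.21 -0.01] jaw 97.4 j [-0.03  0.24  1.54 -0.    1.35 -1.73]
```

View pics/s7c.png

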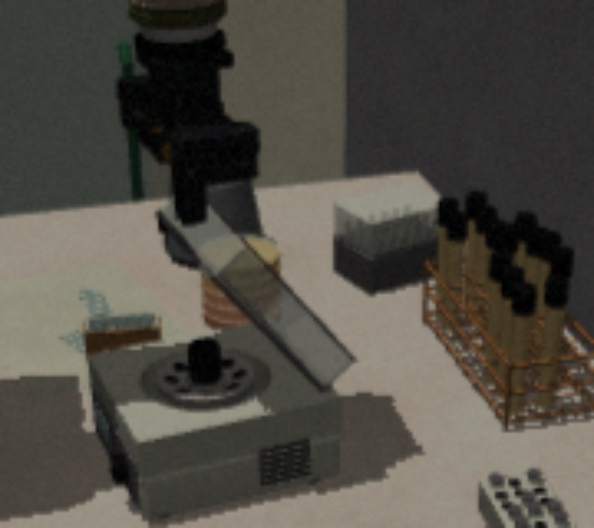

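The lid is now well past the tipping point and sinking, with its front edge near (165,215). Lifting clear and waiting.

```bash
python3 -m crank '[0,0,0,0,0,-30,0,0,0,0,0,0,-40,0,0,0,0,0,0,-40,0,0,0,0,0,0,-30,0,0,0,0,0,0,0,0,0,0,0,0,0,0,0,0,0,0,0,0,0,0,0,0,0,0,0,0,0,0,0,0,0,0,0]'; python3 -m crank '[0,0,0,0,0,0,0,0,0,0,0,0,0,0,0,0,0,0,0,0,0,0,0,0,0,0,0,0,0,0,0,0,0,0,0,0,0,0,0,0,0,0,0,0,0,0,0,0,0,0,0,0,0,0,0,0,0,0,0,0,0,0,0,0,0,0,0,0,0,0,0,0,0,0,0,0,0,0,0,0,0,0,0,0]';python3 -m crank '[0,0,0,0,0,0,0,0,0,0,0,0,0,0,0,0,0,0,0,0,0,0,0,0,0,0,0,0,0,0,0,0,0,0,0,0,0,0,0,0,0,0,0,0,0,0,0,0,0,0,0,0,0,0,0,0,0,0,0,0,0,0,0,0,0,0,0,0,0,0,0,0,0,0,0,0,0,0,0,0,0,0,0,0]'
python3 -c "
from h import *
f=grab('side','s8');P=cloud(f)
x=P[...,0]-500;y=P[...,1]-102;m=(abs(x)<90)&(abs(y)<75)&(P[...,2]>100)&(P[...,2]<230)&(f['depth']>0);print('lid z pct',np.percentile(P[m][:,2],[5,50,95,99]).round(1))
cv2.imwrite('pics/s8.png',cv2.resize(f['img'],None,fx=1.5,fy=1.5))"
```

```text
clock: 25.68
tool_pos: [491.4, 99.6, 256.5]
tcp_rot: [-0.064, 0.998, -0.0, 0.003]
contact_force: [-0.2, -0.7, -0.4]
opening: 0.001
clock: 27.18
tool_pos: [491.4, 99.6, 256.5]
tcp_rot: [-0.064, 0.998, -0.0, 0.003]
contact_force: [0.2, -0.5, -0.0]
opening: 0.004
lid z pct [110.6 139.8 142.  142.9]validation failed for argument at $...
```

View pics/s8.png

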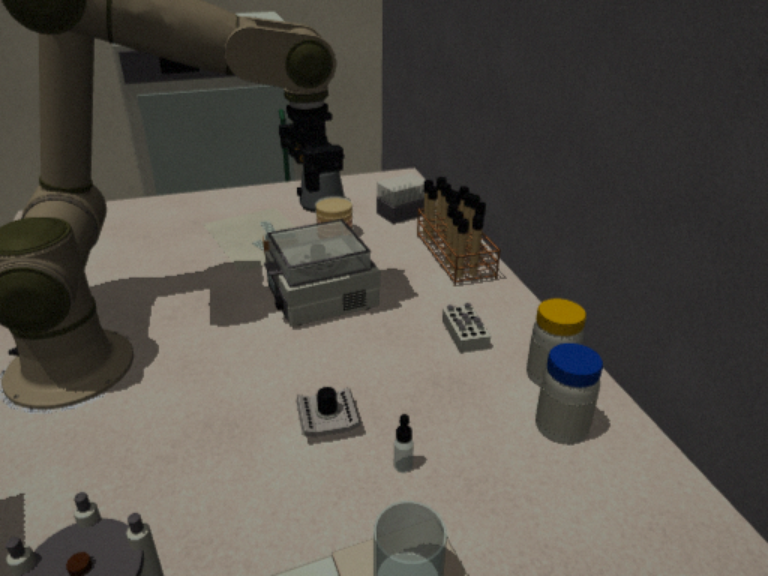

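The lift call was refused because I mistyped the row, but the lid still sank shut by itself. Its top is at z≈140, and the fingertip stands at z=256, clear of everything. The strip rotor and the other things look untouched. I'll lift a little, check again and hand in.

```bash
python3 -m crank '[0,0,0,0,0,-20,0,0,0,0,0,0,-20,0,0,0,0,0,0,0,0,0,0,0,0,0,0,0]'; python3 -c "
from h import *
import pickle
f=grab('side');P=cloud(f);o=pickle.load(open('a.pkl','rb'));Q=cloud(o[1])
m=(abs(P[...,0]-500)<70)&(abs(P[...,1]-102)<60)&(P[...,2]>130)&(P[...,2]<200)&(f['depth']>0);p=P[m];A=np.c_[p[:,:2],np.ones(len(p))];print('lid top plane slope',np.linalg.lstsq(A,p[:,2],rcond=None)[0][:2].round(3),np.median(p[:,2]).round(1))
for n,x,y in(('strip',434.6,-270),):
  for q in(Q,P):
    k=(np.hypot(q[...,0]-x,q[...,1]-y)<40)&(q[...,2]>50)&(q[...,2]<75);print(n,q[k].mean(0).round(1))
print(manip.get_obs()['contact_force'].round(1));print(manip.job_done())"
```

```text
clock: 27.72
tool_pos: [490.9, 99.6, 296.4]
tcp_rot: [-0.064, 0.998, -0.0, 0.002]
contact_force: [0.1, -0.9, -0.2]
opening: 0.002
lid top plane slope [ 0.001 -0.001] 140.0
strip [ 435.2 -275.9   62.4]
strip [ 435.3 -275.7   62.1]
[ 1.2  0.1 -0.2]
the job is handed in; nothing more can be done
None
```

The tube rotor is on the drive, the lid is shut, and I handed the job in at about 28 s of the 72 s allowed.

- **Fitting:** I gripped the rotor by its knob and lowered it onto the shaft until it rested on the key. I then turned it about 83° at a press of around 4–5 N until the key found a slot. It went down with no reading above about 5 N and I let go.
- **Lid:** I drew the lid forward by the back of its tab until it sank shut on its own. The picture at the last pull showed it sinking. I didn't measure its closing speed.

**Last checks**
- **Rotor:** its knob top measured 129–130 mm above the bench, against 130 expected when home. Its centre was within about 1 mm of the drive axis. I made this check before the lid closed and did not repeat it afterwards.
- **Lid:** its top is level at 140.0 mm, which is the shut height.
- **Strip rotor:** it moved 0.3 mm or less. I checked the other things by eye only, and they looked untouched.
- **Arm:** it was hanging free when I handed in.

**Errors on the way:** one sideways move had the wrong sign, and one lift call was refused because I mistyped a row. Neither touched anything.

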